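Clamp a half bottle in the labelling cradle

TASK

Slide the half bottle lying in the cradle along by its base, gently because it is glass, until its mouth is fully home against the end stop. Then push the clamp lever over its centre so that it snaps across behind the bottle's base, and press it down firmly until it is fully home on its stop, without forcing it. Leave the bottle clamped and the things around it where they are.

Things in the scene. Friction and masses are not known exactly. Their poses are not given: they have to be found in the camera images.
- cradle: Fixed bottle cradle on a plywood plate 200 x 370 x 12 mm (x -92..108, y -207..163 mm), origin on the table. The bottle lies along the cradle's y, axis at x = 0 and 67 mm up, on two aluminium V rails (y -105..20 mm, tops 57 mm high at x = +-34 mm). Lever hinge on the +x side at the -y end: steel cheeks x 47..73, y -165..-125 mm, 78 mm high.
- stop_face (a point): Centre of the rubber face of the rigid end stop, a wooden block 60 mm wide and 97 mm high at the cradle's +y end, 67 mm above the table. The face looks to the cradle's -y; the bottle's mouth meets this point when home. Axes as the cradle's.
- bottle: Empty half bottle, dark green glass, 0.25 to 0.4 kg, 240 mm long, body 60 mm and neck 29 mm in diameter, lying on the V rails. Origin at the centre of its base, y axis along the bottle from base to mouth. It starts 30 to 55 mm short of the stop and slides along the rails with 2 to 6 N of friction; pushes over 20 N may break it.
- bottle_mouth (a point): Centre of the bottle's mouth, on its axis, 240 mm from the base.
- bottle_base (a point): Centre of the bottle's flat base (44 mm across, chamfered by 8 mm out to the 60 mm body), facing the cradle's -y: the place to push. At cradle y = -120 mm when the bottle is home.
- lever (a joint): Lever angle in rad. 0 = open, leaning 20 degrees from upright to the cradle's +x, held by its spring. It swings to -x and down. Past the spring's centre at 0.96 it snaps on by itself till its pad meets the bottle's base edge at about 1.4; pressed on with 5 to 15 N (never over 25) down on the handle it reaches its hard stop at 1.92, level, and stays. It cannot pass a bottle that is not home.
- lever_handle (a point): Centre of the lever's handle: a round black bar 16 mm thick, 76 mm long, parallel to the cradle's y, 125 mm from the hinge. Open, it is 184 mm above the table and takes about 4 to 7 N to push over, falling to nothing at the centre. Fully home it is 67 mm above the table at cradle x = -65 mm.
- lever_pad (a point): Crown of the lever's sprung, ball-shaped rubber pad, 44 mm in diameter, 60 mm from the hinge on the steel lever bar (16 x 9 mm). It faces the bottle (+y); when the lever is home it bears on the middle of the bottle's base and is pushed back about 5 mm.
- clamp_hinge (a point): Hinge of the lever (its axis along the cradle's y), at cradle x = 60, y = -147 mm, 67 mm above the table. The axis is tipped by 0.1 rad, so the open handle stands 12 mm farther to the cradle's -y than when home, and the pad advances as it comes down.
- spare_bottle: Bystander: full-size dark bottle, standing, 75 mm in diameter, 290 mm high; origin at the centre of its underside.
- tape_roll: Bystander: roll of tape lying flat, 110 mm in diameter, 48 mm high; origin at the centre of its underside.
- stopper: Bystander: small cork stopper standing on its head, 34 mm in diameter, 34 mm high; origin at the centre of its underside.
- label_box: Bystander: open cardboard box 120 x 160 x 60 mm; origin at the centre of its underside.
There are look-alikes about, which are no part of the job. What is shaped like the bottle but pink or purple is not meant.

How it is judged:
By the outcome, as a careful person would: the job done as asked, in the order asked, and still so for the second after the job is handed in, with the robot touching nothing.
It also fails if it takes over 72 s, if anything falls off the work surface, if the arm or the gripper's body presses on something with over 40 N, if the wrist force passes 120 N, or if a joint passes its speed limit or range.

ROBOT

A 6-joint arm with a two-finger parallel gripper is mounted at the origin on the work surface. World frame = base frame: x ahead of the robot, y to its left, z up, the work surface at z = 0. Lengths are in mm, angles in rad, forces in N, time in s.
With the tool pointing down it reaches from about 350 to 875 mm from the base axis. Payload 4.2 kg.
Tool frame: the origin (TCP) lies at the very end of the fingers, on their centre line; the grasp point (between the pads) lies 19 mm behind it (arm.grasp_offset is the distance from the TCP to the grasp point, in mm); z points along the fingers, y is the direction in which the jaws open and shut (so a half turn about z gives the same grasp; the last joint's range is limited). The gripper opens to 85 mm and grips with 20 to 120 N. Pads are 22 mm wide; open, the fingers measure 114 mm over their backs; the gripper's body (76 mm by 85 mm) begins 54 mm behind the grasp point. The pads swing forward as they close: fully open they stand 13 mm farther back than shut.
Start: joints at [1.502, 0.385, 0.008, 0, -1.194, -0.259], TCP at [201.193, 591.71, 231.312] pointing down, gripper open.
Joint ranges: [-3.14, 3.14], [-1.21, 2.06], [-1.07, 1.41], [-3.16, 2.05], [-2.99, -0.16], [-3.1, 3.1]. Speed limits (rad/s): [2.79, 2.79, 3.14, 3.14, 3.14, 3.14].

INTERFACE

Orientations are given as a unit quaternion [x, y, z, w].
In Python, from bench import arm gives the robot as it stands.
- The arm moves only by the tool arm_command, never from a script. Its argument "commands" is one flat list of numbers, 4 for each row, row after row: the shift along the tool's x, y, z in m, then the turn about the tool's z in degrees. In form: [tx, ty, tz, roll, tx, ty, tz, roll, ...]. A call has exactly 5 rows; each row shifts and turns the pose as measured when the row begins, along the tool's axes as they then stand; what a row does not reach is not made up. A row lasts 1/10 s, in which the tool goes at most 50 mm and 8.59 degrees, less where a joint would pass 70% of its speed; a pose out of reach is approached as far as the arm can. A call with a gripper value outside its range is refused whole. "jaw" is the opening, from 0 (shut) to 1 (fully open), set as the call begins (left out, the last holds). The fingers move at their own pace and stop on an object; the grip force is fixed at half the most. Time passes only in rows, so rows that do not move let the fingers close, or fill a call up. It gives the time, the measured TCP pose, the force and the opening at its end, in the units of the state.
- arm.read_state(): the state, without advancing time (a new reading comes with each control period).
- arm.get_image(name): name is "scene" or "top"; returns the picture (400x640x3 uint8, red, green, blue); there is no depth.
- arm.camera_info(name): a dict with "camera_matrix" (3x3 intrinsics, pixels), "k1" (the pictures are not rectified: a ray, as slopes to the right and down, at radius r is drawn at 1 + k1 r^2 times it, then the intrinsics apply), "world_from_camera" (4x4, takes a point from camera to world coordinates). Camera axes: x right, y down, z forward; pixel columns grow to the right and rows downward; lengths in mm; the calibration is good to about 2 mm. A picture is of the moment at which its call begins. camera_info takes no time and is no camera call.
- arm.job_done(): hands the job in, once; it reports no verdict.
Trained networks look in the newest picture that a camera, given by its name, has taken for a name from the list of things; names that differ only in an ending like _2 or _b are one class to them, and where a whole thing is asked for, a point or a joint stands for the part that bears it (a point fixed in the world has none). Each returns a list of dicts, best first, with "confidence" (0 to 1); they miss things now and then, are a little off and sometimes report something else, mostly with a low value. They report only what shows in the picture. A call takes as long as a camera call. They do not tell look-alikes from the thing itself.
- arm.regions_of(camera, target): "mask" (400x640 bool, what is visible of it).
- arm.place_of(camera, target): "centre" ([x, y, z] in mm, in the coordinates of the camera as it stood for that picture, good to about 4 mm: a listed point, or the origin of a listed thing).
The state is a dict: "clock": time; "joints": joint angles; "joint_vel": joint speeds; "joint_efforts": joint torques, N m; "position": TCP position; "ee_rot": TCP orientation; "contact_force": force on the tool from outside, world axes, zero at the start; "wrist_torque": the same for the moment, N m; "gripper_width": finger opening in mm.
Only numpy, scipy, OpenCV 4.12 (cv2) and the standard library are available. Lean on these libraries where they do the work, as an engineer would, in place of code of your own. Each camera call takes 0.05 s, during which the arm holds its last target.

## Working session

There is one attempt and no reset: what is moved stays moved. The work goes in short steps, Python scripts to look and compute and a tool call to move; the robot and the scene stay as the last step left them, time stands still between calls to the robot, and variables do not carry over. Pictures are saved under pics/ and viewed, and the job is handed in when it is done.

Besides the shell and the picture viewer there is one more tool, called after ">>>" as a command line: name --argument value ..., lists and objects as JSON in quotes. arm_command: Moves the arm, as the interface text tells. Its arguments: {"type":"object","properties":{"commands":{"type":"array"},"jaw":{"type":"number"}},"required":["commands"]}

```bash
mkdir -p pics; ls; cat > h.py <<'E'
from bench import arm
import numpy as np, cv2
from scipy.spatial.transform import Rotation as R
def save(cam,n):
    im=arm.get_image(cam); cv2.imwrite(f'pics/{n}.png',im[:,:,::-1]); return im
def w(cam,c):
    T=np.array(arm.camera_info(cam)['world_from_camera']); return T[:3,:3]@np.array(c)+T[:3,3]
def proj(cam,p):
    i=arm.camera_info(cam);T=np.linalg.inv(np.array(i['world_from_camera']));q=T[:3,:3]@np.array(p)+T[:3,3]
    s=q[:2]/q[2]; s=s*(1+i['k1']*(s@s)); K=np.array(i['camera_matrix']); return K[:2,:2]@s+K[:2,2]
E
python3 - <<'E'
from h import *
np.set_printoptions(precision=3,suppress=True)
for c in ['scene','top']:
    save(c,c+'0'); print(arm.camera_info(c))
    for n in ['cradle','stop_face','bottle_base','bottle_mouth','lever_handle','lever_pad','clamp_hinge','spare_bottle','tape_roll','stopper','label_box']:
        for d in arm.place_of(c,n): print(c,n,round(d['confidence'],2),w(c,d['centre']))
s=arm.read_state(); print(s)
E
```

```text
pics
{'camera_matrix': array([[410.579,   0.   , 330.492],
       [  0.   , 410.579, 204.348],
       [  0.   ,   0.   ,   1.   ]]), 'k1': -0.045329484018890594, 'world_from_camera': array([[   0.249,    0.653,   -0.715, 1358.882],
       [   0.968,   -0.18 ,    0.173, -197.995],
       [  -0.016,   -0.736,   -0.677,  869.217],
       [   0.   ,    0.   ,    0.   ,    1.   ]])}
scene cradle 0.67 [530.942   4.854  -5.828]
scene stop_face 0.56 [509.774 122.808  65.567]
scene bottle_base 0.91 [320.111 384.245  30.243]
scene bottle_base 0.9 [ 338.195 -267.372   28.291]
scene bottle_base 0.74 [510.995 122.327  67.993]
scene bottle_base 0.63 [712.15  238.583  32.384]
scene bottle_base 0.59 [ 618.996 -127.124   67.983]
scene bottle_base 0.56 [ 566.722 -153.052   65.313]
scene bottle_mouth 0.87 [ 412.181 -485.731   29.617]
scene bottle_mouth 0.82 [212.629 167.314  26.86 ]
scene bottle_mouth 0.75 [856.18  425.913  26.526]
scene bottle_mouth 0.61 [ 560.664 -153.013   66.995]
scene bottle_mouth 0.31 [531.395   8.186  -3.387]
scene lever_handle 0.62 [ 664.8   -127.159  180.848]
scene lever_handl
[... 1325 characters left out ...]
]
top clamp_hinge 0.87 [ 618.567 -123.448   66.362]
top spare_bottle 0.86 [541.641 389.996  -2.734]
top tape_roll 0.95 [792.143  78.594   1.575]
top tape_roll 0.34 [531.676   1.949  -0.316]
top stopper 0.65 [ 744.85  -175.705   -0.546]
{'clock': 1.2, 'joints': array([ 1.502,  0.385,  0.008,  0.   , -1.194, -0.259]), 'joint_vel': array([ 0.   , -0.002,  0.   ,  0.   , -0.   , -0.001]), 'joint_efforts': array([ -0.   , -39.209,  18.862,   4.191,  -0.   ,  -0.   ]), 'position': array([201.222, 591.705, 231.335]), 'ee_rot': array([ 0.987, -0.163,  0.   , -0.   ]), 'contact_force': array([ 0.133,  0.707, -0.354]), 'wrist_torque': array([-0.041, -0.027,  0.022]), 'gripper_width': 85.3736430749438}
```

View pics/scene0.png

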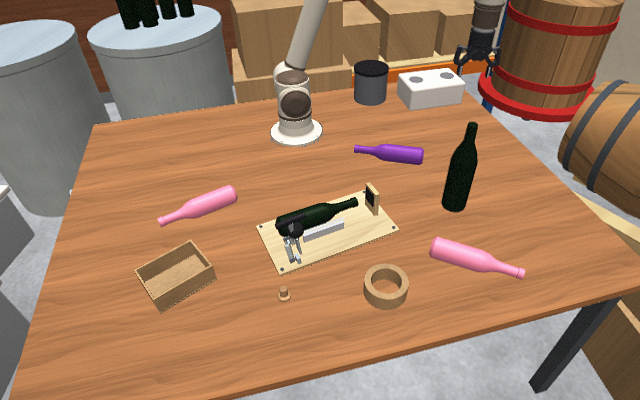

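View pics/top0.png

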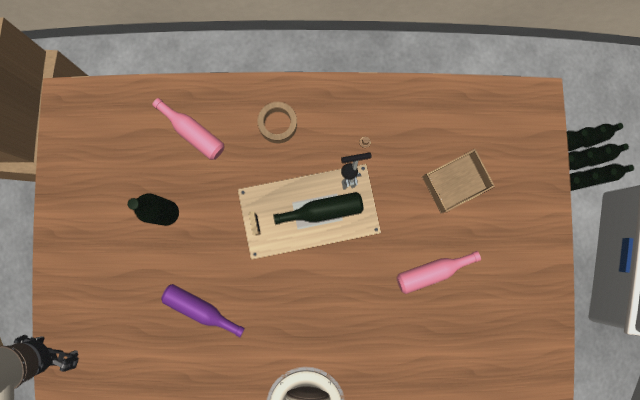

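The scene image shows the cradle at about (325,230), with the green bottle's base at (285,222), the upright lever at (292,235) and the stop at (373,200). The pink and purple bottles are decoys. I'll fit the cradle pose next.

```bash
cat >> h.py <<'E'
try: O,TH=np.load('pose.npy')[:2],np.load('pose.npy')[2]
except Exception: pass
def c2w(x,y,z=0): c,s=np.cos(TH),np.sin(TH); return np.array([O[0]+c*x-s*y,O[1]+s*x+c*y,z])
def w2c(p): c,s=np.cos(TH),np.sin(TH); d=np.array(p)[:2]-O; return np.array([c*d[0]+s*d[1],-s*d[0]+c*d[1],p[2]])
def st():
    s=arm.read_state(); Rm=R.from_quat(s['ee_rot']).as_matrix(); f=s['contact_force']
    c,sn=np.cos(TH),np.sin(TH)
    print('t',round(s['clock'],2),'tcp cradle',w2c(s['position']).round(1),'F cradle',np.round([c*f[0]+sn*f[1],-sn*f[0]+c*f[1],f[2]],1),'yaw-th',round(np.degrees(np.arctan2(Rm[1,0],Rm[0,0])-TH),1),'tilt',Rm[:2,2].round(3),'w',round(s['gripper_width'],1)); return s,Rm
E
python3 - <<'E'
from h import *
import h
from scipy.optimize import least_squares
P=[((0,0),(530.9,4.9)),((0,0),(529.2,6.6)),((0,120),(509.8,122.8)),((0,120),(509.1,125.2)),((60,-147),(619,-128)),((60,-147),(618.6,-123.4))]
L=[((561,-154.5)),((519.5,82.2)),(566.7,-153),(559,-156)]
def f(p):
    h.O,h.TH=p[:2],p[2]
    r=[c2w(*a)[:2]-b for a,b in P]; r=list(np.ravel(r))+[w2c([*l,0])[0] for l in L]
    # plate corners unused
    return r
s=least_squares(f,[530,5.7,.172],loss='soft_l1'); print(s.x,f(s.x)); np.save('pose.npy',s.x)
h.O,h.TH=s.x[:2],s.x[2]
im=cv2.imread('pics/top0.png'); im2=cv2.imread('pics/scene0.png')
for c,i in (('top',im),('scene',im2)):
    for q in [(-92,-207,12),(108,-207,12),(108,163,12),(-92,163,12),(0,120,67),(60,-147,67),(0,-163,67)]:
        u=proj(c,c2w(*q)); cv2.circle(i,tuple(int(v) for v in u.round()),1,(0,0,255),-1)
a=cv2.resize(im[140:270,230:390],None,fx=4,fy=4,interpolation=cv2.INTER_NEAREST);b=cv2.resize(im2[170:290,245:410],None,fx=4,fy=4,interpolation=cv2.INTER_NEAREST)
cv2.imwrite('pics/a1.png',a);cv2.imwrite('pics/b1.png',b)
for p in [(561,-154.5,67),(519.5,82.2,67),(662.7,-128.2,182),(635.7,-93.7,125.6)]: print(w2c(p))
E
```

```text
[5.31693373e+02 6.12528684e+00 1.86889136e-01] [np.float64(0.7933734037547993), np.float64(1.2252868397102539), np.float64(2.493373403754731), np.float64(-0.4747131602897454), np.float64(-0.40299910848966647), np.float64(1.235726465704488), np.float64(0.29700089151032216), np.float64(-1.1642735342955177), np.float64(-1.0383504557486276), np.float64(0.8331845539895397), np.float64(-0.6383504557486503), np.float64(-3.7668154460104546), np.float64(-1.0483667028846995), np.float64(2.1538677068611083), np.float64(4.83108383575313), np.float64(-3.292245353054323)]
[  -1.0483667  -163.27358042   67.        ]
[ 2.15386771 77.01559057 67.        ]
[ 103.76735252 -156.3277181   182.        ]
[  83.6477107  -117.41178289  125.6       ]
```

```bash
python3 - <<'E'
from h import *
st(); print(c2w(-3,-200)); 
E
```

```text
t 1.2 tcp cradle [-215.9  636.8  231.3] F cradle [ 0.3  0.7 -0.4] yaw-th -29.5 tilt [0. 0.] w 85.4
[ 565.90623327 -190.94952185    0.        ]
```

View pics/a1.png

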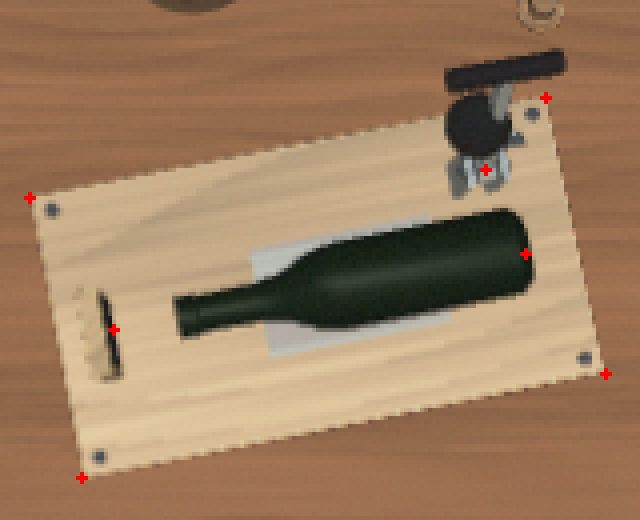

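View pics/b1.png

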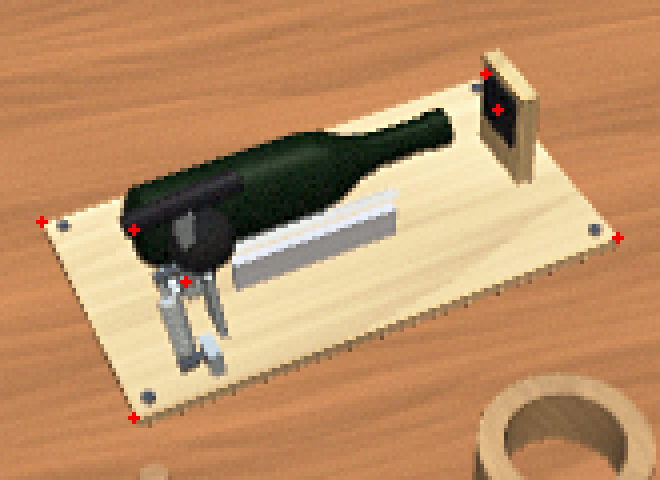

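The fit overlays both pictures well. The base centre is at (133,230) in the scene crop and (526,254) in the top crop, and the gap to the stop is about 43 mm. Next I'll shut the jaws and turn the tool.

>>> arm_command --commands '[0, 0, 0, 8, 0, 0, 0, 8, 0, 0, 0, 8, 0, 0, 0, 8, 0, 0, 0, 8]' --jaw 0

```text
clock: 1.7
position: [201.2, 591.7, 231.3]
ee_rot: [0.865, -0.503, 0.0, 0.0]
contact_force: [-0.0, -0.4, 0.3]
gripper_width: 12.1
```

>>> arm_command --commands '[0, 0, 0, 8, 0, 0, 0, 8, 0, 0, 0, 4.5, 0, 0, 0, 0, 0, 0, 0, 0]'

```text
clock: 2.2
position: [201.2, 591.7, 231.3]
ee_rot: [0.757, -0.654, -0.0, 0.0]
contact_force: [-0.1, -0.4, -0.5]
gripper_width: -0.2
```

```bash
cat >> h.py <<'E'
def go(x,y,z):
    s,Rm=st(); d=c2w(x,y,z)-s['position']; print('tool delta mm',(Rm.T@d).round(1),'norm',np.linalg.norm(d).round(1))
E
python3 -c "
from h import *
go(-4,-205,230)"
```

```text
t 2.2 tcp cradle [-215.9  636.8  231.3] F cradle [-0.2 -0.4 -0.5] yaw-th -92.4 tilt [-0. -0.] w -0.2
tool delta mm [ 832.2 -246.9    1.3] norm 868.1
```

>>> arm_command --commands '[0.042, -0.0125, 0, 0, 0.042, -0.0125, 0, 0, 0.042, -0.0125, 0, 0, 0.042, -0.0125, 0, 0, 0.042, -0.0125, 0, 0]'

```text
clock: 2.7
position: [295.0, 391.6, 229.5]
ee_rot: [0.762, -0.648, 0.0, -0.0]
contact_force: [0.9, 1.5, -0.5]
gripper_width: 0.1
```

>>> arm_command --commands '[0.042, -0.0125, 0, 0, 0.042, -0.0125, 0, 0, 0.042, -0.0125, 0, 0, 0.042, -0.0125, 0, 0, 0.042, -0.0125, 0, 0]'

```text
clock: 3.2
position: [393.5, 186.5, 231.3]
ee_rot: [0.766, -0.643, 0.0, -0.003]
contact_force: [1.0, 0.1, 1.1]
gripper_width: -0.3
```

>>> arm_command --commands '[0.042, -0.0125, 0, 0, 0.042, -0.0125, 0, 0, 0.042, -0.0125, 0, 0, 0.042, -0.0125, 0, 0, 0.042, -0.0125, 0, 0]'

```text
clock: 3.7
position: [494.9, -18.0, 233.5]
ee_rot: [0.769, -0.639, 0.002, -0.006]
contact_force: [0.4, 1.1, 0.8]
gripper_width: 0.2
```

```bash
python3 -c "
from h import *
go(-4,-205,230)"
```

```text
t 3.7 tcp cradle [-40.6 -16.9 233.5] F cradle [0.6 1.  0.8] yaw-th -90.2 tilt [0.01  0.007] w 0.2
tool delta mm [188.  -37.2   3. ] norm 191.7
```

>>> arm_command --commands '[0.038, -0.0075, 0, 0, 0.038, -0.0075, 0, 0, 0.038, -0.0075, 0, 0, 0.038, -0.0075, 0, 0, 0.038, -0.0075, 0, 0]'

```text
clock: 4.2
position: [569.8, -207.1, 233.9]
ee_rot: [0.771, -0.637, 0.003, -0.007]
contact_force: [1.3, 0.3, 0.5]
gripper_width: -0.1
```

>>> arm_command --commands '[0, 0, 0, 0, 0, 0, 0.03, 0, 0, 0, 0.03, 0, 0, 0, 0.03, 0, 0, 0, 0, 0]'

```text
clock: 4.7
position: [572.6, -211.4, 141.6]
ee_rot: [0.771, -0.637, 0.005, -0.007]
contact_force: [-0.8, -0.1, -0.3]
gripper_width: -0.0
```

```bash
python3 -c "
from h import *
go(-4,-205,50)
for c in ('top','scene'): im=save(c,c+'2')
print(proj('top',c2w(0,-163,67)),proj('scene',c2w(0,-163,67)))
a=cv2.imread('pics/scene2.png')[130:270,230:400]; cv2.imwrite('pics/b2.png',cv2.resize(a,None,fx=4,fy=4))
a=cv2.imread('pics/top2.png')[140:270,230:400]; cv2.imwrite('pics/a2.png',cv2.resize(a,None,fx=4,fy=4))
"
```

```text
t 4.7 tcp cradle [-2.000e-01 -2.213e+02  1.416e+02] F cradle [-0.8  0.1 -0.3] yaw-th -89.9 tilt [0.016 0.005] w -0.0
tool delta mm [-16.1   5.3  91.6] norm 93.1
[360.96472788 202.51898899] [277.98279912 226.94533336]
```

View pics/b2.png

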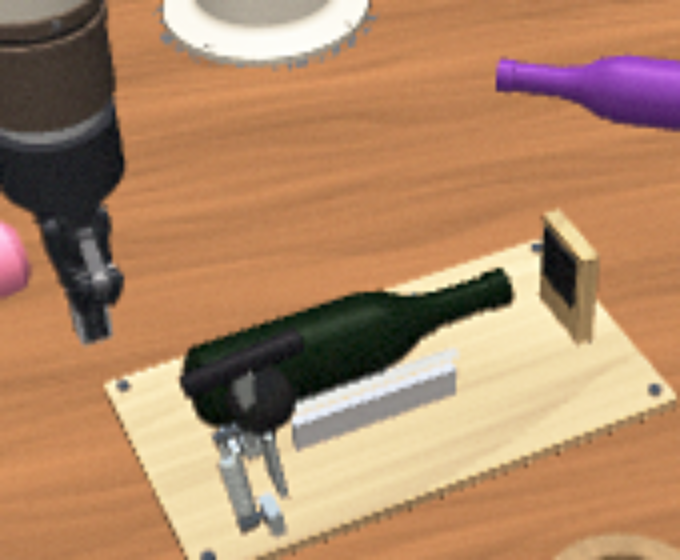

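View pics/a2.png

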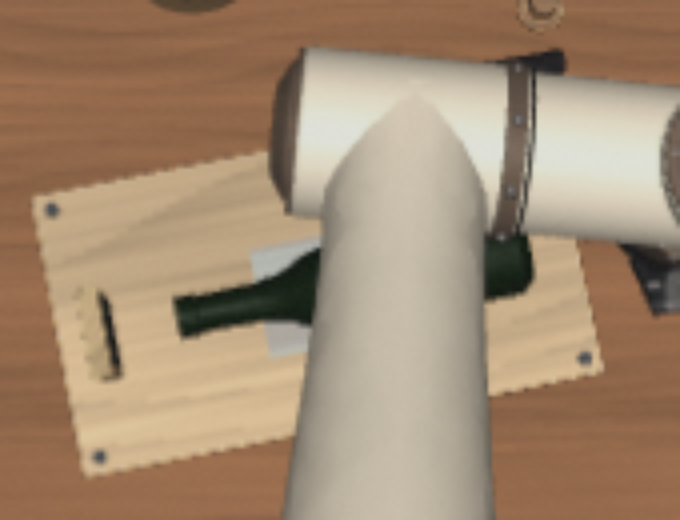

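Scene crop: the gripper tip at (92,338) hangs clear, off the base end of the bottle. Nothing has been disturbed. I'll lower it.

>>> arm_command --commands '[-0.002, 0.001, 0.025, 0, -0.002, 0.001, 0.025, 0, -0.002, 0.001, 0.025, 0, -0.002, 0.001, 0.017, 0, -0.002, 0.001, 0, 0]'

```text
clock: 5.3
position: [581.8, -203.6, 66.1]
ee_rot: [0.773, -0.634, 0.021, -0.015]
contact_force: [0.4, -0.3, 0.3]
gripper_width: 0.1
```

```bash
python3 -c "
from h import *
go(-4,-180,50)
im=save('scene','scene3')
a=cv2.imread('pics/scene3.png')[130:270,230:400]; cv2.imwrite('pics/b3.png',cv2.resize(a,None,fx=4,fy=4))
"
```

```text
t 5.3 tcp cradle [  10.3 -215.3   66.1] F cradle [ 0.4 -0.4  0.3] yaw-th -89.4 tilt [ 0.051 -0.003] w 0.1
tool delta mm [-35.7  14.7  15. ] norm 41.4
```

View pics/b3.png

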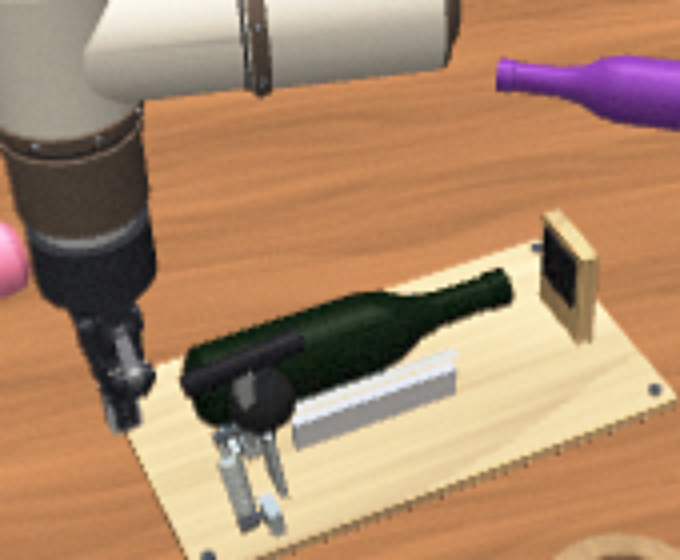

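```bash
python3 -c "
from h import *
s,_=st(); print(s['joints'],s['joint_vel'],s['joint_efforts'])
"
```

```text
t 5.35 tcp cradle [  11.1 -215.5   67.7] F cradle [-0.8  0.6  0.9] yaw-th -89.4 tilt [ 0.054 -0.004] w 0.2
[-7.42952439e-02  5.05740971e-01 -2.51750961e-01 -2.19374714e-04
 -7.59360476e-01  2.72423942e-01] [-0.00517757 -0.02022061  0.0274214   0.00882821 -0.00436455  0.00588978] [-1.85852540e-01 -3.91852033e+01  1.42820576e+01  3.13146427e+00
  1.37872780e-01 -3.65653061e-03]
```

Drift while moving has left a small tilt of about 3° toward cradle +x, which is tolerable for a push along y. I'll line up more slowly.

>>> arm_command --commands '[-0.004, 0.004, 0.004, 0, -0.004, 0.004, 0.004, 0, -0.004, 0.004, 0.004, 0, -0.004, 0.003, 0.003, 0, 0, 0, 0, 0]'

```text
clock: 5.85
position: [567.9, -190.0, 57.2]
ee_rot: [0.774, -0.633, 0.027, -0.018]
contact_force: [0.3, 0.6, 0.3]
gripper_width: 0.1
```

```bash
python3 -c "
from h import *
go(-4,-180,50)
"
```

```text
t 5.85 tcp cradle [  -0.9 -199.4   57.2] F cradle [0.4 0.5 0.3] yaw-th -89.3 tilt [ 0.065 -0.005] w 0.1
tool delta mm [-19.6   3.3   6.6] norm 21.0
```

>>> arm_command --commands '[-0.005, 0.001, 0.001, 0, -0.004, 0.001, 0.001, 0, -0.004, 0.001, 0.001, 0, -0.003, 0, 0.001, 0, -0.002, 0, 0, 0]'

```text
clock: 6.35
position: [561.5, -171.7, 52.6]
ee_rot: [0.774, -0.633, 0.027, -0.019]
contact_force: [-0.6, 0.0, 1.0]
gripper_width: 0.1
```

>>> arm_command --commands '[-0.002, 0, 0, 0, -0.002, 0, 0, 0, -0.002, 0, 0, 0, -0.002, 0, 0, 0, -0.002, 0, 0, 0]'

```text
clock: 6.85
position: [560.1, -162.0, 52.7]
ee_rot: [0.774, -0.633, 0.028, -0.019]
contact_force: [-1.0, -2.2, -0.5]
gripper_width: -0.1
```

```bash
python3 -c "
from h import *
go(-4,-131,50)
"
```

```text
t 6.85 tcp cradle [  -3.3 -170.5   52.7] F cradle [-1.4 -2.  -0.5] yaw-th -89.3 tilt [ 0.067 -0.007] w -0.1
tool delta mm [-39.5   0.3   1.9] norm 39.6
```

Contact, about 2 N. I'll slide it on slowly.

>>> arm_command --commands '[-0.003, 0, 0, 0, -0.003, 0, 0, 0, -0.003, 0, 0, 0, -0.003, 0, 0, 0, -0.003, 0, 0, 0]'

```text
clock: 7.35
position: [557.0, -146.6, 52.6]
ee_rot: [0.774, -0.633, 0.028, -0.019]
contact_force: [0.1, -2.1, 0.6]
gripper_width: 0.0
```

```bash
python3 -c "
from h import *
go(-4,-131,50)
"
```

```text
t 7.35 tcp cradle [  -3.5 -154.8   52.6] F cradle [-0.3 -2.   0.6] yaw-th -89.3 tilt [ 0.067 -0.007] w 0.0
tool delta mm [-23.8   0.3   2.1] norm 23.9
```

>>> arm_command --commands '[-0.003, 0, 0, 0, -0.003, 0, 0, 0, -0.003, 0, 0, 0, -0.003, 0, 0, 0, -0.002, 0, 0, 0]'

```text
clock: 7.85
position: [554.1, -131.6, 52.5]
ee_rot: [0.774, -0.633, 0.029, -0.019]
contact_force: [-0.2, -3.3, -0.4]
gripper_width: -0.1
```

```bash
python3 -c "
from h import *
go(-4,-131,50)
im=save('scene','scene4')
a=cv2.imread('pics/scene4.png')[130:270,230:400]; cv2.imwrite('pics/b4.png',cv2.resize(a,None,fx=4,fy=4))
"
```

```text
t 7.85 tcp cradle [  -3.6 -139.4   52.5] F cradle [-0.8 -3.2 -0.4] yaw-th -89.3 tilt [ 0.068 -0.008] w -0.1
tool delta mm [-8.5  0.4  2.3] norm 8.8
```

View pics/b4.png

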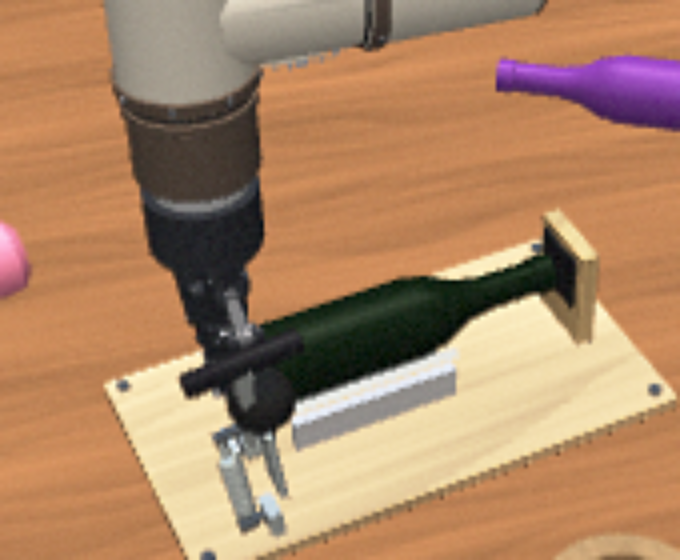

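The mouth at (552,265) in the crop is now within a few mm of the rubber face, and the fingers are on the base. I'll finish with 1 mm steps.

>>> arm_command --commands '[-0.0015, 0, 0, 0, -0.0015, 0, 0, 0, -0.0015, 0, 0, 0, -0.001, 0, 0, 0, -0.001, 0, 0, 0]'

```text
clock: 8.4
position: [552.7, -124.7, 52.5]
ee_rot: [0.774, -0.633, 0.029, -0.019]
contact_force: [0.9, -2.8, 1.1]
gripper_width: -0.1
```

```bash
python3 -c "
from h import *
go(-4,-131,50)
"
```

```text
t 8.4 tcp cradle [  -3.7 -132.5   52.5] F cradle [ 0.4 -2.9  1.1] yaw-th -89.3 tilt [ 0.068 -0.008] w -0.1
tool delta mm [-1.5  0.5  2.4] norm 2.9
```

>>> arm_command --commands '[-0.001, 0, 0, 0, -0.001, 0, 0, 0, 0, 0, 0, 0, 0, 0, 0, 0, 0, 0, 0, 0]'

```text
clock: 8.9
position: [552.6, -123.7, 52.5]
ee_rot: [0.774, -0.633, 0.029, -0.018]
contact_force: [0.8, -2.8, 1.2]
gripper_width: -0.0
```

```bash
python3 -c "
from h import *
go(-4,-131,50)
"
```

```text
t 8.9 tcp cradle [  -3.6 -131.5   52.5] F cradle [ 0.3 -2.9  1.2] yaw-th -89.3 tilt [ 0.068 -0.009] w -0.0
tool delta mm [-0.5  0.5  2.5] norm 2.6
```

>>> arm_command --commands '[0, 0, 0, 0, -0.001, 0, 0, 0, -0.001, 0, 0, 0, -0.001, 0, 0, 0, -0.001, 0, 0, 0]'

```text
clock: 9.4
position: [552.5, -123.8, 52.6]
ee_rot: [0.774, -0.632, 0.031, -0.017]
contact_force: [2.3, -8.5, 0.3]
gripper_width: -0.0
```

```bash
python3 -c "
from h import *
go(-4,-131,50)
"
```

```text
t 9.4 tcp cradle [  -3.7 -131.5   52.6] F cradle [ 0.7 -8.8  0.3] yaw-th -89.3 tilt [ 0.069 -0.014] w -0.0
tool delta mm [-0.6  0.5  2.6] norm 2.7
```

It stalled at 8.8 N with the TCP at y=-131.5, so the bottle is home. I'll back off along -y, then up.

>>> arm_command --commands '[0.003, 0, 0, 0, 0.006, 0, 0, 0, 0.015, 0, 0, 0, 0.025, 0, 0, 0, 0.025, 0, 0, 0]'

```text
clock: 9.9
position: [566.7, -194.6, 53.7]
ee_rot: [0.775, -0.631, 0.029, -0.017]
contact_force: [-0.9, 0.7, -0.2]
gripper_width: -0.3
```

>>> arm_command --commands '[0, 0, -0.02, 0, 0, 0, -0.03, 0, 0, 0, -0.04, 0, 0, 0, -0.04, 0, 0, 0, -0.03, 0]'

```text
clock: 10.4
position: [553.1, -194.8, 211.1]
ee_rot: [0.774, -0.633, 0.021, -0.014]
contact_force: [1.6, -0.5, -0.1]
gripper_width: 0.3
```

```bash
python3 -c "
from h import *
go(135,-156,230)
np.set_printoptions(precision=1,suppress=True)
im=save('scene','scene5')
for c in ('scene',):
    for n in ['bottle_base','bottle_mouth','lever_handle','lever_pad']:
        for d in arm.place_of(c,n): print(c,n,round(d['confidence'],2),w2c(w(c,d['centre'])))
a=cv2.imread('pics/scene5.png')[130:270,230:400]; cv2.imwrite('pics/b5.png',cv2.resize(a,None,fx=4,fy=4))
"
```

```text
t 10.4 tcp cradle [ -16.3 -201.4  211.1] F cradle [ 1.5 -0.8 -0.1] yaw-th -89.3 tilt [ 0.051 -0.006] w 0.3
tool delta mm [ -43.2 -152.6  -12.1] norm 159.1
scene bottle_base 0.94 [-238.7 -228.5   25.7]
scene bottle_base 0.88 [-137.5  406.7   31.4]
scene bottle_base 0.82 [   1.3 -117.6   65. ]
scene bottle_base 0.7 [216.6 193.2  33.1]
scene bottle_mouth 0.91 [397.5 355.3  29.5]
scene bottle_mouth 0.62 [ -3.6 118.2  67.6]
scene bottle_mouth 0.61 [-285.1  222.1   29.3]
scene bottle_mouth 0.57 [-207.4 -467.3   29.3]
scene lever_handle 0.79 [ 107.6 -158.5  182.1]
scene lever_pad 0.73 [  80.9 -124.3  131.2]
```

View pics/b5.png

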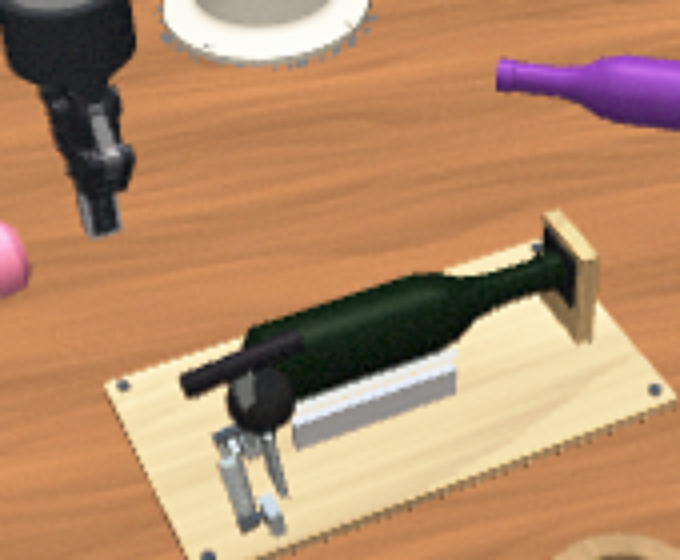

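The bottle is home: its mouth is against the face at (563,265) in the crop, with the network putting the base at y -117.6 and the mouth at 118.2. The lever is untouched, its handle running from (190,383) to (300,345). I'll go over it to its +x side.

>>> arm_command --commands '[0, 0, -0.03, 0, -0.005, -0.025, -0.005, 0, -0.01, -0.035, 0, 0, -0.01, -0.04, 0, 0, -0.01, -0.04, 0, 0]'

```text
clock: 11.15
position: [676.8, -131.7, 239.6]
ee_rot: [0.772, -0.635, 0.011, -0.009]
contact_force: [0.7, 0.3, 0.4]
gripper_width: -0.0
```

```bash
python3 -c "
from h import *
go(150,-157,235)
"
```

```text
t 11.15 tcp cradle [ 116.9 -162.4  239.6] F cradle [0.7 0.2 0.4] yaw-th -89.6 tilt [ 0.028 -0.001] w -0.0
tool delta mm [ -5.2 -33.    5.4] norm 33.8
```

>>> arm_command --commands '[-0.003, -0.018, 0, 0, -0.002, -0.014, 0, 0, 0, 0, 0.02, 0, 0, 0, 0.02, 0, 0, 0, 0.02, 0]'

```text
clock: 11.65
position: [712.6, -115.2, 165.8]
ee_rot: [0.774, -0.633, 0.005, -0.005]
contact_force: [0.0, 0.1, 0.0]
gripper_width: -0.1
```

```bash
python3 -c "
from h import *
go(135,-157,168)
im=save('scene','scene6')
a=cv2.imread('pics/scene6.png')[130:270,230:400]; cv2.imwrite('pics/b6.png',cv2.resize(a,None,fx=4,fy=4))
"
```

```text
t 11.65 tcp cradle [ 155.3 -152.9  165.8] F cradle [0.  0.1 0. ] yaw-th -89.2 tilt [0.014 0.001] w -0.1
tool delta mm [ 3.9 20.3 -2.5] norm 20.8
```

View pics/b6.png

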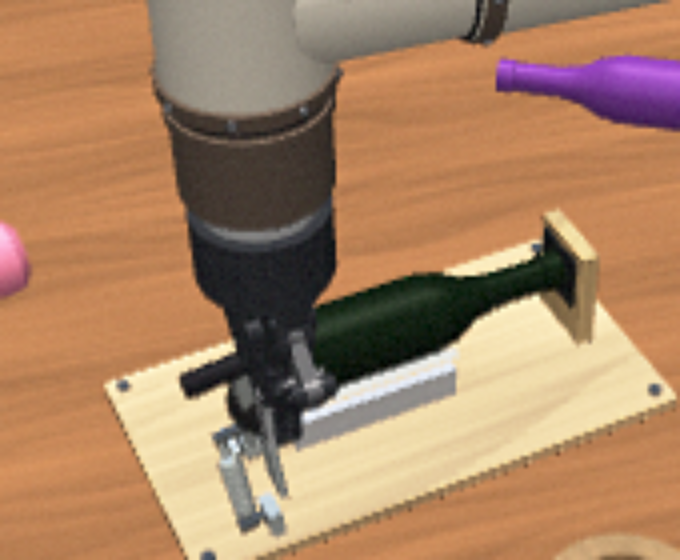

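The fingers, at (270,400) in the crop, are on the handle's +x side and above the pad. I'll move to contact.

>>> arm_command --commands '[0.001, 0.006, 0, 0, 0.001, 0.006, 0, 0, 0.001, 0.004, 0, 0, 0, 0.004, 0, 0, 0, 0.004, 0, 0]'

```text
clock: 12.2
position: [684.8, -123.2, 158.1]
ee_rot: [0.774, -0.633, -0.0, -0.001]
contact_force: [3.7, 0.2, -1.6]
gripper_width: -0.3
```

```bash
python3 -c "
from h import *
st()
"
```

```text
t 12.2 tcp cradle [ 126.5 -155.5  158.1] F cradle [ 3.7 -0.5 -1.6] yaw-th -89.3 tilt [0.001 0.002] w -0.3
```

>>> arm_command --commands '[0, 0.006, -0.003, 0, 0, 0.006, -0.003, 0, 0, 0.006, -0.002, 0, 0, 0.006, -0.002, 0, 0, 0.006, -0.001, 0]'

```text
clock: 12.7
position: [657.9, -128.6, 172.2]
ee_rot: [0.774, -0.633, 0.005, -0.006]
contact_force: [3.5, 0.2, -2.1]
gripper_width: 0.1
```

```bash
python3 -c "
from h import *
st()
"
```

```text
t 12.7 tcp cradle [  98.9 -155.8  172.2] F cradle [ 3.5 -0.4 -2.1] yaw-th -89.2 tilt [0.015 0.003] w 0.1
```

>>> arm_command --commands '[0, 0.007, 0, 0, 0, 0.007, 0, 0, 0, 0.007, 0, 0, 0, 0.007, 0, 0, 0, 0.007, 0, 0]'

```text
clock: 13.2
position: [621.4, -136.0, 173.5]
ee_rot: [0.774, -0.633, 0.006, -0.007]
contact_force: [3.5, 0.7, -2.1]
gripper_width: 0.1
```

```bash
python3 -c "
from h import *
st()
"
```

```text
t 13.2 tcp cradle [  61.7 -156.3  173.5] F cradle [ 3.5  0.1 -2.1] yaw-th -89.2 tilt [0.019 0.003] w 0.1
```

>>> arm_command --commands '[0, 0.007, 0, 0, 0, 0.007, 0.001, 0, 0, 0.007, 0.001, 0, 0, 0.006, 0.001, 0, 0, 0.006, 0.001, 0]'

```text
clock: 13.7
position: [583.1, -143.7, 167.8]
ee_rot: [0.774, -0.633, 0.004, -0.005]
contact_force: [1.2, 0.1, -0.2]
gripper_width: -0.1
```

```bash
python3 -c "
from h import *
st()
im=save('scene','scene7')
a=cv2.imread('pics/scene7.png')[130:270,230:400]; cv2.imwrite('pics/b7.png',cv2.resize(a,None,fx=4,fy=4))
"
```

```text
t 13.7 tcp cradle [  22.7 -156.7  167.8] F cradle [ 1.2 -0.1 -0.2] yaw-th -89.2 tilt [0.012 0.003] w -0.1
```

View pics/b7.png

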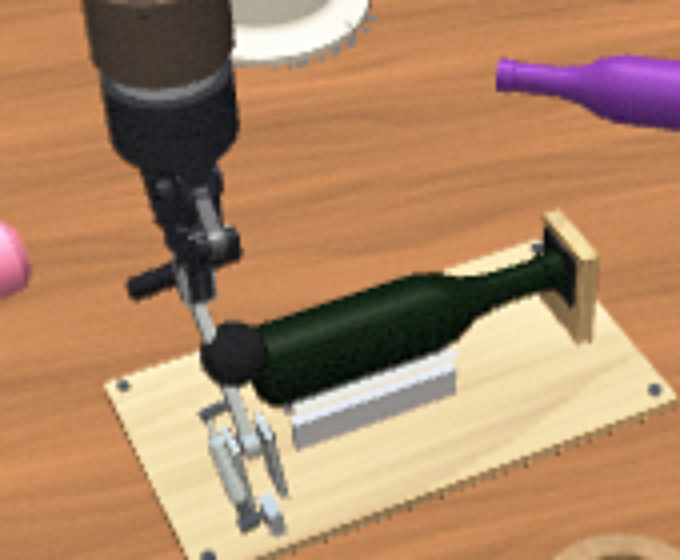

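The lever is near its centre: the handle is at about (185,265) in the crop, leaning to -x. The bottle hasn't moved. I'll push on past centre.

>>> arm_command --commands '[0, 0.006, 0.001, 0, 0, 0.006, 0.001, 0, 0, 0.006, 0.001, 0, 0, 0.004, 0, 0, 0, 0, 0, 0]'

```text
clock: 14.25
position: [555.6, -149.2, 163.4]
ee_rot: [0.774, -0.633, 0.001, -0.002]
contact_force: [0.5, -0.3, -0.0]
gripper_width: 0.3
```

```bash
python3 -c "
from h import *
st()
np.set_printoptions(precision=1,suppress=True)
im=save('scene','scene8')
for n in ['bottle_base','bottle_mouth','lever_handle','lever_pad']:
        for d in arm.place_of('scene',n): print(n,round(d['confidence'],2),w2c(w('scene',d['centre'])))
a=cv2.imread('pics/scene8.png')[130:270,230:400]; cv2.imwrite('pics/b8.png',cv2.resize(a,None,fx=4,fy=4))
"
```

```text
t 14.25 tcp cradle [  -5.4 -157.   163.4] F cradle [ 0.4 -0.4 -0. ] yaw-th -89.3 tilt [0.004 0.003] w 0.3
bottle_base 0.92 [216.9 195.5  32. ]
bottle_base 0.88 [  -2.5 -117.3   68. ]
bottle_base 0.77 [-239.  -228.9   29.8]
bottle_base 0.77 [-137.   410.1   30.4]
bottle_mouth 0.81 [395.5 354.2  28.6]
bottle_mouth 0.78 [-208.9 -466.2   31.7]
bottle_mouth 0.69 [-282.8  220.6   29.2]
bottle_mouth 0.65 [ -0.  120.2  65.2]
bottle_mouth 0.18 [ 175.5 -216.7   -4.5]
lever_handle 0.69 [ -42.6 -152.5  133. ]
lever_pad 0.56 [  12.2 -117.8  106.1]
lever_pad 0.24 [ -0.4 119.1  65.7]
```

View pics/b8.png

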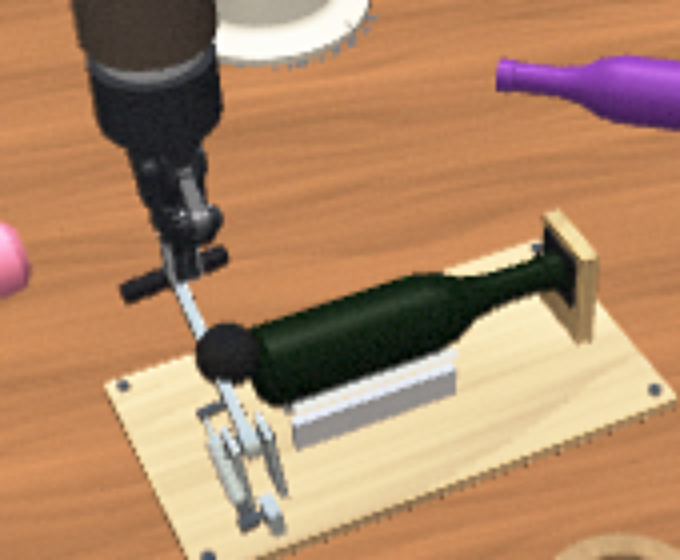

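The lever has snapped over. The handle is at x≈-43, z≈133, which is about 1.35 rad, with the pad on the base edge at (228,352) in the crop. I'll rise, go above the handle and press.

>>> arm_command --commands '[0, 0, -0.015, 0, -0.002, 0.012, -0.002, 0, -0.002, 0.015, 0, 0, -0.002, 0.015, 0, 0, -0.001, 0.01, 0, 0]'

```text
clock: 15.0
position: [501.5, -151.9, 178.6]
ee_rot: [0.774, -0.633, -0.0, -0.002]
contact_force: [0.0, 0.2, -0.6]
gripper_width: 0.2
```

```bash
python3 -c "
from h import *
go(-57,-149,145)
"
```

```text
t 15.0 tcp cradle [ -59.  -149.6  178.6] F cradle [ 0.   0.1 -0.6] yaw-th -89.3 tilt [0.003 0.004] w 0.2
tool delta mm [-0.5 -1.9 33.6] norm 33.7
```

>>> arm_command --commands '[0, 0, 0.012, 0, 0, 0, 0.012, 0, 0, 0, 0.006, 0, 0, 0, 0.004, 0, 0, 0, 0.004, 0]'

```text
clock: 15.5
position: [500.2, -151.7, 137.3]
ee_rot: [0.774, -0.633, -0.0, -0.002]
contact_force: [-0.6, 0.9, -0.1]
gripper_width: -0.1
```

```bash
python3 -c "
from h import *
go(-57,-149,75)
im=save('scene','scene9')
a=cv2.imread('pics/scene9.png')[130:270,230:400]; cv2.imwrite('pics/b9.png',cv2.resize(a,None,fx=4,fy=4))
"
```

```text
t 15.5 tcp cradle [ -60.3 -149.2  137.3] F cradle [-0.4  1.  -0.1] yaw-th -89.3 tilt [0.003 0.004] w -0.1
tool delta mm [ 0.  -3.1 62.3] norm 62.4
```

View pics/b9.png

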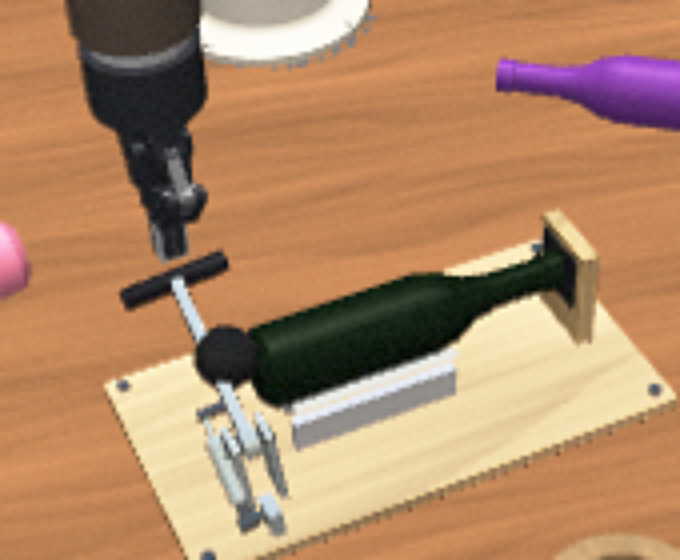

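The tip at (168,255) in the crop is a bit too far to -x of the handle centre at (175,280). I'll lift slightly and shift back over it.

>>> arm_command --commands '[0, 0, -0.012, 0, 0, -0.008, -0.003, 0, 0, -0.006, 0, 0, 0, 0, 0, 0, 0, 0, 0.006, 0]'

```text
clock: 16.05
position: [517.3, -148.7, 148.8]
ee_rot: [0.774, -0.633, 0.002, -0.004]
contact_force: [-0.7, -0.3, -0.4]
gripper_width: 0.1
```

>>> arm_command --commands '[0, 0, 0.004, 0, 0, 0, 0.004, 0, 0, 0, 0.003, 0, 0, 0, 0.003, 0, 0, 0, 0.003, 0]'

```text
clock: 16.55
position: [515.0, -148.7, 129.3]
ee_rot: [0.774, -0.633, -0.001, -0.002]
contact_force: [-4.4, -0.2, 7.3]
gripper_width: 0.1
```

```bash
python3 -c "
from h import *
go(-57,-149,75)
"
```

```text
t 16.55 tcp cradle [ -45.2 -149.   129.3] F cradle [-4.4  0.7  7.3] yaw-th -89.3 tilt [0.001 0.004] w 0.1
tool delta mm [-0.  11.9 54.2] norm 55.5
```

>>> arm_command --commands '[0, 0.0015, 0.003, 0, 0, 0.0015, 0.003, 0, 0, 0.0015, 0.003, 0, 0, 0.0015, 0.003, 0, 0, 0.0015, 0.003, 0]'

```text
clock: 17.05
position: [509.0, -149.2, 117.1]
ee_rot: [0.774, -0.633, 0.001, -0.004]
contact_force: [-0.1, -0.1, 0.5]
gripper_width: 0.1
```

```bash
python3 -c "
from h import *
go(-57,-149,75)
"
```

```text
t 17.05 tcp cradle [ -51.1 -148.4  117.1] F cradle [-0.2 -0.1  0.5] yaw-th -89.2 tilt [0.006 0.004] w 0.1
tool delta mm [ 0.7  6.2 42. ] norm 42.5
```

```bash
python3 -c "
from h import *
np.set_printoptions(precision=1,suppress=True)
st()
for c in ('scene','top'):
    save(c,c+'10')
    for n in ['lever_handle','lever_pad']:
        for d in arm.place_of(c,n): print(n,round(d['confidence'],2),w2c(w(c,d['centre'])))
a=cv2.imread('pics/scene10.png')[130:270,230:400]; cv2.imwrite('pics/b10.png',cv2.resize(a,None,fx=4,fy=4))
"
```

```text
t 17.05 tcp cradle [ -51.1 -148.4  117.1] F cradle [-0.2 -0.1  0.5] yaw-th -89.2 tilt [0. 0.] w 0.1
lever_handle 0.84 [ -55.4 -148.9  108. ]
lever_pad 0.71 [   9.6 -119.6   93.4]
```

View pics/b10.png

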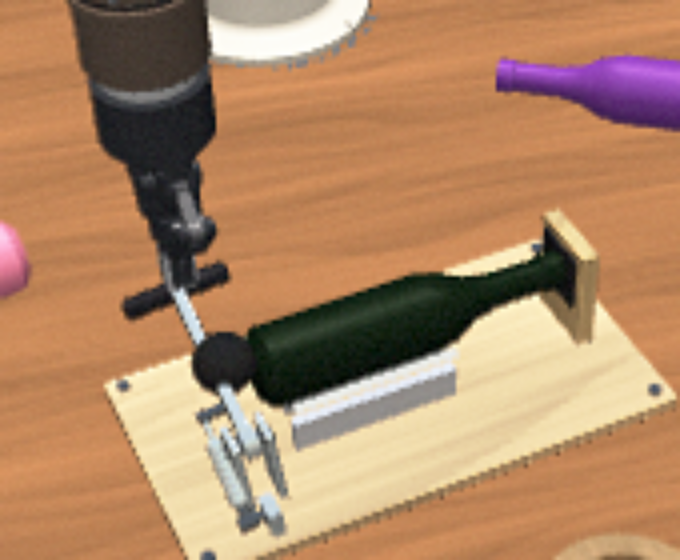

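The handle is being carried down and is now at about (-55, z 108), with the fingers on top of it at (175,283) in the crop. I'll keep pressing.

>>> arm_command --commands '[0, 0.001, 0.004, 0, 0, 0.001, 0.004, 0, 0, 0.001, 0.004, 0, 0, 0.001, 0.004, 0, 0, 0.001, 0.004, 0]'

```text
clock: 17.85
position: [503.8, -150.2, 96.1]
ee_rot: [0.774, -0.633, 0.001, -0.003]
contact_force: [-2.0, 1.6, 3.2]
gripper_width: 0.1
```

```bash
python3 -c "
from h import *
go(-60,-149,75)
"
```

```text
t 17.85 tcp cradle [ -56.5 -148.4   96.1] F cradle [-1.7  2.   3.2] yaw-th -89.2 tilt [0.005 0.004] w 0.1
tool delta mm [ 0.6  3.7 21.1] norm 21.4
```

>>> arm_command --commands '[0, 0.001, 0.003, 0, 0, 0.001, 0.003, 0, 0, 0.001, 0.003, 0, 0, 0.001, 0.003, 0, 0, 0.001, 0.002, 0]'

```text
clock: 18.35
position: [500.9, -150.9, 81.3]
ee_rot: [0.775, -0.632, 0.003, -0.005]
contact_force: [1.2, 1.7, 3.3]
gripper_width: 0.2
```

```bash
python3 -c "
from h import *
go(-60,-149,75)
"
```

```text
t 18.35 tcp cradle [ -59.5 -148.6   81.3] F cradle [1.5 1.4 3.3] yaw-th -89.2 tilt [0.01  0.004] w 0.2
tool delta mm [0.4 0.6 6.3] norm 6.3
```

>>> arm_command --commands '[0, 0, 0.002, 0, 0, 0, 0.002, 0, 0, 0, 0.0015, 0, 0, 0, 0.001, 0, 0, 0, 0.001, 0]'

```text
clock: 18.85
position: [500.5, -151.0, 75.0]
ee_rot: [0.775, -0.632, 0.002, -0.004]
contact_force: [-3.2, 3.6, 13.7]
gripper_width: -0.2
```

```bash
python3 -c "
from h import *
go(-60,-149,75)
"
```

```text
t 18.85 tcp cradle [ -59.8 -148.6   75. ] F cradle [-2.4  4.1 13.7] yaw-th -89.1 tilt [0.009 0.004] w -0.2
tool delta mm [0.4 0.2 0. ] norm 0.5
```

>>> arm_command --commands '[0, 0, 0.001, 0, 0, 0, 0.001, 0, 0, 0, 0.001, 0, 0, 0, 0.001, 0, 0, 0, 0.001, 0]'

```text
clock: 19.35
position: [500.5, -151.0, 75.1]
ee_rot: [0.776, -0.631, 0.003, -0.004]
contact_force: [-3.1, 3.2, 11.0]
gripper_width: -0.1
```

```bash
python3 -c "
from h import *
go(-60,-149,75)
"
```

```text
t 19.35 tcp cradle [ -59.8 -148.6   75.1] F cradle [-2.5  3.7 11. ] yaw-th -89.0 tilt [0.01  0.002] w -0.1
tool delta mm [0.4 0.2 0.1] norm 0.5
```

The lever is stalled on its stop: z 75 gives the handle at 67, with 11–14 N on it. I'll lift off straight up and check.

>>> arm_command --commands '[0, 0, -0.003, 0, 0, 0, -0.006, 0, 0, 0, -0.015, 0, 0, 0, -0.03, 0, 0, 0, -0.03, 0]'

```text
clock: 19.85
position: [494.8, -151.7, 155.8]
ee_rot: [0.775, -0.632, -0.003, 0.001]
contact_force: [-0.0, -1.5, 0.3]
gripper_width: -0.2
```

>>> arm_command --commands '[0.01, 0.02, -0.03, 0, 0.01, 0.03, -0.02, 0, 0.01, 0.03, 0, 0, 0.01, 0.03, 0, 0, 0, 0, 0, 0]'

```text
clock: 20.35
position: [393.8, -215.9, 212.0]
ee_rot: [0.776, -0.631, 0.0, -0.0]
contact_force: [-0.0, 0.7, -0.1]
gripper_width: -0.1
```

```bash
python3 -c "
from h import *
np.set_printoptions(precision=1,suppress=True)
st()
for c in ('scene','top'):
    save(c,c+'11')
    for n in ['lever_handle','lever_pad','bottle_base','bottle_mouth','stopper','tape_roll','spare_bottle','label_box']:
        for d in arm.place_of(c,n): 
            q=w(c,d['centre']); print(c,n,round(d['confidence'],2),q,w2c(q))
a=cv2.imread('pics/scene11.png')[130:270,230:400]; cv2.imwrite('pics/b11.png',cv2.resize(a,None,fx=4,fy=4))
"
```

```text
t 20.35 tcp cradle [-176.8 -192.5  212. ] F cradle [ 0.1  0.7 -0.1] yaw-th -89.0 tilt [0. 0.] w -0.1
scene lever_handle 0.74 [ 496.9 -150.4   61.7] [ -63.2 -147.4   61.7]
scene lever_pad 0.54 [ 558.4 -109.8   73.8] [   4.7 -118.8   73.8]
scene lever_pad 0.32 [543.6 392.3   4.8] [ 83.4 377.2   4.8]
scene bottle_base 0.92 [709.7 237.8  30.4] [217.9 194.6  30.4]
scene bottle_base 0.81 [319.2 382.1  31.4] [-138.9  408.9   31.4]
scene bottle_base 0.78 [ 335.7 -265.3   26.3] [-243.  -230.3   26.3]
scene bottle_base 0.75 [ 554.2 -107.    66.1] [   1.  -115.4   66.1]
scene bottle_mouth 0.94 [509.  123.5  64.9] [ -0.4 119.5  64.9]
scene bottle_mouth 0.94 [209.4 166.8  28.3] [-286.9  217.8   28.3]
scene bottle_mouth 0.75 [857.3 428.4  28. ] [398.4 354.5  28. ]
scene bottle_mouth 0.64 [ 415.  -490.6   30.3] [-207.  -466.4   30.3]
scene stopper 0.47 [ 745.2 -174.    -1. ] [ 176.4 -216.7   -1. ]
scene tape_roll 0.75 [797.9  75.7   0.9] [274.5  18.9   0.9]
scene spare_bottle 0.6 [539.2 394.2   2. ] [ 79.5 379.9   2. ]
scene label_box 0.6 [ 622.2 -433.8    0.9] [   7.1 -449.1    0.9]
scene label_bo
[... 362 characters left out ...]
5   68.1]
top bottle_mouth 0.74 [216.1 166.4  28. ] [-280.3  216.2   28. ]
top bottle_mouth 0.65 [512.3 123.3  68.2] [  2.8 118.7  68.2]
top bottle_mouth 0.65 [ 419.  -487.2   33.6] [-202.4 -463.8   33.6]
top bottle_mouth 0.33 [ 744.2 -176.8    1.2] [ 174.8 -219.3    1.2]
top bottle_mouth 0.32 [ 499.7 -151.4   66. ] [ -60.7 -148.8   66. ]
top stopper 0.75 [531.    0.5  -1.2] [-1.8 -5.4 -1.2]
top stopper 0.46 [ 743.  -172.3   -0.1] [ 174.5 -214.6   -0.1]
top stopper 0.16 [507.5 122.7  68.5] [ -2.1 119.   68.5]
top tape_roll 0.56 [791.4  73.9   2.5] [267.8  18.4   2.5]
top spare_bottle 0.93 [538.8 392.9   0.3] [ 78.9 378.7   0.3]
top label_box 0.65 [ 625.  -431.3    2.1] [  10.4 -447.2    2.1]
```

View pics/b11.png

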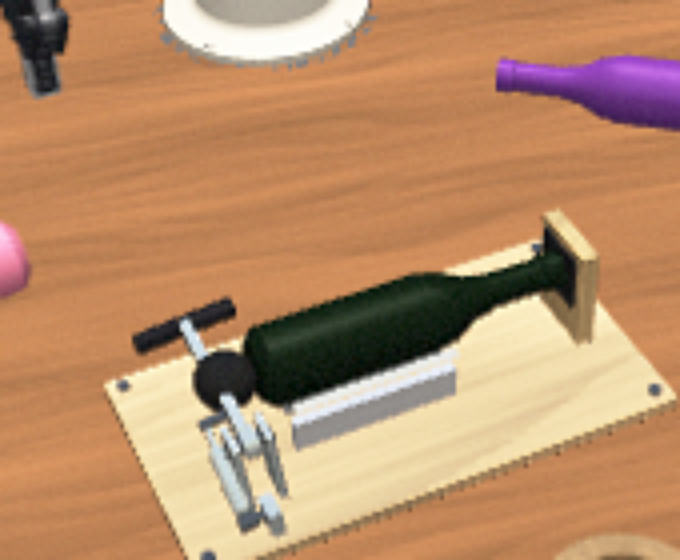

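View pics/scene11.png

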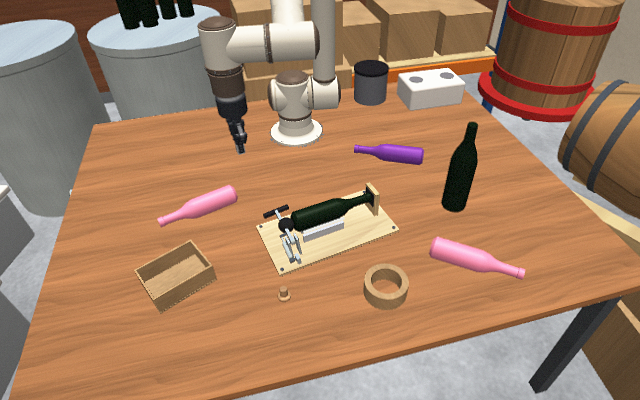

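The handle stays home: it shows at (185,325) in the crop, and both networks put it at x -63, z about 62. The mouth is on the stop at (563,265), and the bystanders are where they started. The robot is clear, so I'm handing in.

```bash
python3 -c "
from h import *
print(arm.job_done())"
```

```text
the job is handed in; nothing more can be done
None
```

The bottle is clamped and I've handed the job in at about 21 s of the 72 s allowed; no verdict is reported.

- **Bottle:** I slid it about 43 mm by its base with 2–3 N. It stalled against the end stop at about 9 N.
- **Lever:** I pushed it over its centre with about 4 N, and it snapped across behind the base. I then pressed the handle down until it stopped, with 11–14 N down on it.
- **Last checks, after lifting off:**
  - **Handle:** it stayed down. Both cameras put it at cradle x about -63 and z about 62 mm, where 67 is nominal; the finger height at the stop agreed with 67.
  - **Bottle:** the mouth reads at cradle y about 119 mm, where home is 120. The base reads -115 from one camera and -121 from the other, where home is -120.
  - **Bystanders:** all read within a few mm of where they started.
- **Not exact:** the tool tilted by up to 4° while it pushed the bottle, because of drift in the moves. The first lowering over the handle was too far to -x, so I corrected it before it touched.

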